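# Shut down the parts dryer and lift out the basket of collets

### The arm

A 7-joint arm with a two-finger parallel gripper is mounted at the origin on a cart in front of the work surface, level with it; the furniture and walls round the work are solid. World frame = base frame: x ahead of the robot, y to its left, z up, the work surface at z = 0. Lengths are in mm, angles in rad, forces in N, time in s.
With the tool pointing down it reaches from about 400 to 875 mm from the base axis. Payload 4.4 kg.
Tool frame: the origin (TCP) lies midway between the tips of the shut fingers; the grasp point (between the pads) lies 19 mm behind it; z points along the fingers, y is the line along which they close (so a half turn about z gives the same grasp; the last joint's range is limited). The gripper opens to 85 mm and grips with 20 to 120 N. Pads are 22 mm wide; open, the fingers measure 114 mm over their backs; the gripper's body (76 mm by 85 mm) begins 54 mm behind the grasp point. The pads swing forward as they close: fully open they stand 13 mm farther back than shut.
Start: joints at [-1.309, 0.628, 0.038, 1.517, -0.027, 0.996, -0.02], TCP at [209.251, 615.412, 231.313] pointing down, gripper open.
Joint ranges: [-3.06, 3.06], [-0.37, 2.12], [-1.25, 1.32], [0.18, 2.47], [-1.1, 4.24], [0.23, 1.98], [-2.94, 2.94]. Speed limits (rad/s): [2.57, 2.57, 3.14, 3.14, 3.14, 3.14, 3.14].

### API

Orientations are given as [roll, pitch, yaw] about the fixed x, y, z axes, in that order (R = Rz(yaw) Ry(pitch) Rx(roll)).
In Python, from cell import read_state, get_image, finish_job gives the robot as it stands.
- The arm moves only by the tool send_rows, never from a script. Its argument "series" is a list of rows, each an object of numbers: "ax", "ay", "az": the turn, a rotation vector about the tool's x, y, z in rad; "dx", "dy", "dz": the shift along the tool's x, y, z in cm; "hand": the closure, from 0 (fully open) to 1 (shut). In form: [{"ax": .., "ay": .., "az": .., "dx": .., "dy": .., "dz": .., "hand": ..}, ...]. A call has 1 to 10 rows; each row is the pose to reach, as a shift and turn from the pose commanded when the call began, along the tool's axes at that moment; what a row does not reach only later rows make up. A row lasts 1/10 s, in which the tool goes at most 50 mm and 8.59 degrees, less where a joint would pass 70% of its speed; a pose out of reach is approached as far as the arm can. A call with a gripper value outside its range is refused whole. The fingers move at their own pace and stop on an object; the grip force is fixed at half the most. Time passes only in rows, so rows that repeat a pose let the fingers close. It gives the time, the measured TCP pose, the force, the opening and the grip force at its end, in the units of the state.
- read_state(): the state, without advancing time (a new reading comes with each control period).
- get_image(name): name is "scene" or "top" or "wrist"; returns a dict with "pixels" (480x640x3 uint8, red, green, blue), "mtx" (3x3 intrinsics, pixels), "R" (3x3) and "t" (3): a world point X has camera coordinates R X + t. Camera axes: x right, y down, z forward; pixel columns grow to the right and rows downward; lengths in mm; the calibration is good to about 2 mm. A picture is of the moment at which its call begins. There is no depth.
- finish_job(): hands the job in; it is judged then, once.
The state is a dict: "clock": time; "qpos": joint angles; "qd": joint speeds; "tau": joint torques, N m; "eef_pos": TCP position; "tool_rot": TCP orientation; "force": force on the tool from outside, world axes, zero at the start; "torque": the same for the moment, N m; "width": finger opening in mm; "gripper_force": force on a finger pad.
Only numpy, scipy, OpenCV 4.12 (cv2) and the standard library are available. Lean on these libraries where they do the work, as an engineer would, in place of code of your own. Each camera call takes 0.05 s, during which the arm holds its last target. There are 200 camera calls.

### The job

The collets in the parts dryer are dry: press the red heater key fully down and let it come up, then do the same with the blue fan key (heater first, so that its element is not left hot without air), and do not press the green start key. Then take the wire basket by its black grip, lift it straight up out of the well, and finish while still holding it over the well, level and still, its underside about a hand's breadth (8 cm) above the dryer's top, ready for me to take from you. Keep the basket level all the way so that all three collets stay in it, press one key at a time, and leave everything else on the bench where it is.

Things in the scene. Friction and masses are not known exactly. Their poses are not given: they have to be found in the camera images.
- dryer: the parts dryer: low grey box 140 x 240 mm, flat top 80 mm above the bench, fixed; a square basket well in its top at the left-hand end, a dark strip with three round keys at the right-hand end. Origin: centre of its underside; x to its back, y to its left (along the 240 mm), z up. The key row lies at y = -87 mm, the well's centre at y = +50 mm
- well (a point): centre of the mouth of the square well (110 x 110 mm, 62 mm deep), level with the dryer's flat top at 80 mm; axes as the dryer's
- basket: open wire basket, 102 x 102 x 50 mm deep, four compartments; its flat 126 mm square rim rests on the dryer's top, so that it hangs in the well with 4 mm of play each side, loose. 0.25 to 0.45 kg with its three collets. Origin: centre of its underside (30 mm above the bench at the start); z up; a fixed arched handle stands over the middle, the arch along x
- basket_grip (a point): centre of the black grip at the top of the basket's fixed arched handle, 103 mm above the basket's underside and 50 mm above its rim; the grip is a bar 60 mm long along x, 14 mm wide along y and 14 mm high; free space below it down to the rim. Grip it across y
- heat_key (a joint): the red key of the dryer, a round spring push key 29 mm across that switches the heater off; 0 m up, 0.005 m fully down, springs back when let go; about 1.5 N starts it and 5 N takes it fully down
- heat_key_top (a point): centre of the top face of the red (heater) key when it is up, 93 mm above the bench; it goes down with the key; z is up. The three keys stand in one row front to back, 45 mm apart, in an order that differs from machine to machine
- fan_key (a joint): the blue key of the dryer, a round spring push key 29 mm across that switches the fan off; 0 m up, 0.005 m fully down, springs back when let go; about 1.5 N starts it and 5 N takes it fully down
- fan_key_top (a point): centre of the top face of the blue (fan) key when it is up, 93 mm above the bench; it goes down with the key; z is up. The three keys stand in one row front to back, 45 mm apart, in an order that differs from machine to machine
- start_key (a joint): the green key of the dryer, a round spring push key 29 mm across that starts a new drying run: not to be pressed; 0 m up, 0.005 m fully down, springs back when let go; about 1.5 N starts it and 5 N takes it fully down
- start_key_top (a point): centre of the top face of the green (start) key when it is up, 93 mm above the bench; it goes down with the key; z is up. The three keys stand in one row front to back, 45 mm apart, in an order that differs from machine to machine
- rinsed_collet_1: steel lathe collet, 20 mm across, 28 mm high, loose in one compartment of the basket, at first standing on its tail; origin: centre of its tail end, z along its axis
- rinsed_collet_6: brass lathe collet, 23 mm across, 32 mm high, loose in one compartment of the basket, at first standing on its tail; origin: centre of its tail end, z along its axis
- rinsed_collet_9: brass lathe collet, 22 mm across, 32 mm high, loose in one compartment of the basket, at first standing on its tail; origin: centre of its tail end, z along its axis
- hammer: small brass hammer with a wooden handle, 166 x 51 x 22 mm, lying; a bystander, not to be disturbed; origin: centre of its underside
- tin_big: round white parts tin, 49 mm across, 18 mm high; a bystander, not to be disturbed; origin: centre of its underside
- tin_small: round brass-coloured parts tin, 39 mm across, 22 mm high; a bystander, not to be disturbed; origin: centre of its underside
- loupe: black eye loupe, 45 mm across, 35 mm high; a bystander, not to be disturbed; origin: centre of its underside
- chuck_key: steel T-shaped chuck key, 66 x 85 x 13 mm, lying; a bystander, not to be disturbed; origin: centre of its underside
- tweezers: steel tweezers, 117 x 11 x 8 mm, lying; a bystander, not to be disturbed; origin: centre of its underside

How it is judged (in metres and radians):
On the way, in this order (a step that is already met when the one before it is completed fails the run):
1. the red heater key is pressed fully down, the basket still in its well (value of joint heat_key above 0.004 m and z of basket in the frame of well below -0.03 m), for 0.1 s.
2. with the red key up again, the blue fan key is pressed fully down, the basket still in its well (value of joint fan_key above 0.004 m and value of joint heat_key below 0.0015 m and z of basket in the frame of well below -0.03 m), for 0.1 s.
3. the basket is held by the fingers clear above the well, level, with all keys up (z of basket in the frame of well between 0.05 and 0.12 m and horizontal distance between basket and well below 0.03 m and angle between basket's own z axis and vertical below 0.09 rad and contact force between the fingers and basket above 1 N and contact force between basket and dryer below 0.05 N and value of joint each of heat_key, fan_key, start_key below 0.0015 m), for 0.3 s.
At the end, for the whole second after the job is handed in: The fingers hold the basket and the dryer does not touch it: its underside is 50 to 120 mm above the dryer's top, within 30 mm of the middle of the well, level within 5 degrees and still (under 20 mm/s), with all three collets inside it and all three keys up (all of step 3 and linear speed of basket below 0.02 m/s and angular speed of basket below 0.1 rad/s and x of rinsed_collet_1 in the frame of basket between -0.051 and 0.051 m and y of rinsed_collet_1 in the frame of basket between -0.051 and 0.051 m and z of rinsed_collet_1 in the frame of basket between -0.002 and 0.05 m and x of rinsed_collet_6 in the frame of basket between -0.051 and 0.051 m and y of rinsed_collet_6 in the frame of basket between -0.051 and 0.051 m and z of rinsed_collet_6 in the frame of basket between -0.002 and 0.05 m and x of rinsed_collet_9 in the frame of basket between -0.051 and 0.051 m and y of rinsed_collet_9 in the frame of basket between -0.051 and 0.051 m and z of rinsed_collet_9 in the frame of basket between -0.002 and 0.05 m); the arm keeps its last pose, push and grip.
It fails at once if the green start key is pressed (value of joint start_key above 0.002 m).
It fails at once if two keys are pressed at once (value of joint each of heat_key, fan_key above 0.002 m).
It fails at once if the basket is tipped by more than 17 degrees (angle between basket's own z axis and vertical above 0.3 rad).
It fails at once if a collet leaves the basket (not ((x of rinsed_collet_1 in the frame of basket between -0.051 and 0.051 m and y of rinsed_collet_1 in the frame of basket between -0.051 and 0.051 m and z of rinsed_collet_1 in the frame of basket between -0.002 and 0.05 m) and (x of rinsed_collet_6 in the frame of basket between -0.051 and 0.051 m and y of rinsed_collet_6 in the frame of basket between -0.051 and 0.051 m and z of rinsed_collet_6 in the frame of basket between -0.002 and 0.05 m) and (x of rinsed_collet_9 in the frame of basket between -0.051 and 0.051 m and y of rinsed_collet_9 in the frame of basket between -0.051 and 0.051 m and z of rinsed_collet_9 in the frame of basket between -0.002 and 0.05 m))).
It fails at once if a bystander on the bench is moved by more than 30 mm (distance of any of hammer, tin_big, tin_small, loupe, chuck_key, tweezers from where it was at the start of the episode above 0.03 m).
It also fails if it takes over 48 s, if anything falls off the work surface, if the arm or the gripper's body presses on something with over 40 N, if the wrist force passes 120 N, or if a joint passes its speed limit or range.

## Working session

There is one attempt and no reset: what is moved stays moved. The work goes in short steps, Python scripts to look and compute and a tool call to move; the robot and the scene stay as the last step left them, time stands still between calls to the robot, and variables do not carry over. Pictures are saved under pics/ and viewed, at most 10 in all, crops included, and the job is handed in when it is done.

Besides the shell and the picture viewer there is one more tool, called after "Emit:" as name(argument=value, ...), one argument or row to a line, values as JSON. send_rows: Moves the arm, as the interface text tells. Its arguments: {"type":"object","properties":{"series":{"type":"array","items":{"type":"object","properties":{"ax":{"type":"number"},"ay":{"type":"number"},"az":{"type":"number"},"dx":{"type":"number"},"dy":{"type":"number"},"dz":{"type":"number"},"hand":{"type":"number"}}}}},"required":["series"]}

```bash
mkdir -p pics; python3 - <<'E'
from cell import *
import cv2
s=read_state();print({k:s[k] for k in('clock','eef_pos','tool_rot','width','force')})
for n in('scene','top'):
    d=get_image(n);cv2.imwrite(f'pics/{n}0.png',d['pixels'][:,:,::-1]);print(n,d['mtx'].tolist(),d['R'].tolist() ,d['t'])
E
```

```text
{'clock': 0.0, 'eef_pos': array([209.03627591, 614.81548549, 230.39092154]), 'tool_rot': array([-3.13970959e+00,  4.33175463e-05,  2.81380877e+00]), 'width': 85.36086394751192, 'force': array([0.64389731, 0.29956809, 0.16767086])}
scene [[533.4281650294159, 0.0, 323.486897053746], [0.0, 533.4281650294159, 243.69326664581513], [0.0, 0.0, 1.0]] [[0.4533526909012379, -0.8913305499752071, 0.0010901071054485174], [-0.6880909638345354, -0.35075690430050993, -0.6352168287874488], [0.566570527950287, 0.2872271657876699, -0.7723330836444305]] [-481.25870561  279.38054473  859.28820422]
top [[602.1705141351782, 0.0, 319.4117269050352], [0.0, 602.1705141351782, 239.5174768166832], [0.0, 0.0, 1.0]] [[0.01301776384755837, -0.9998864224367296, -0.007594738381738692], [-0.9883809179602466, -0.011716895822044486, -0.1515449615274477], [0.151438762661577, 0.009479271014862458, -0.9884211878468395]] [-309.04595441  461.84850915 1128.02015594]
```

View pics/top0.png

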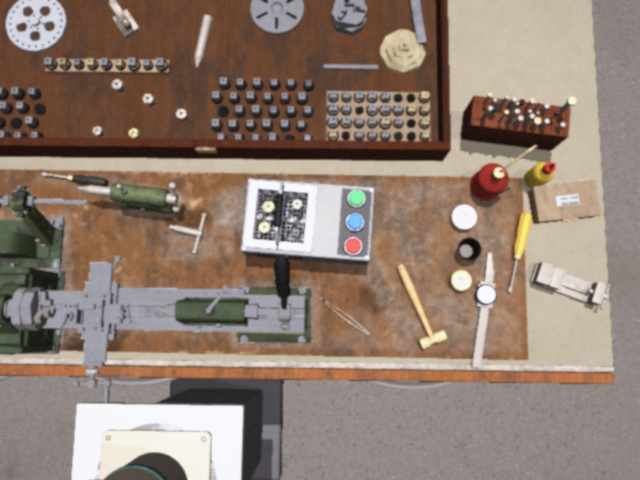

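View pics/scene0.png

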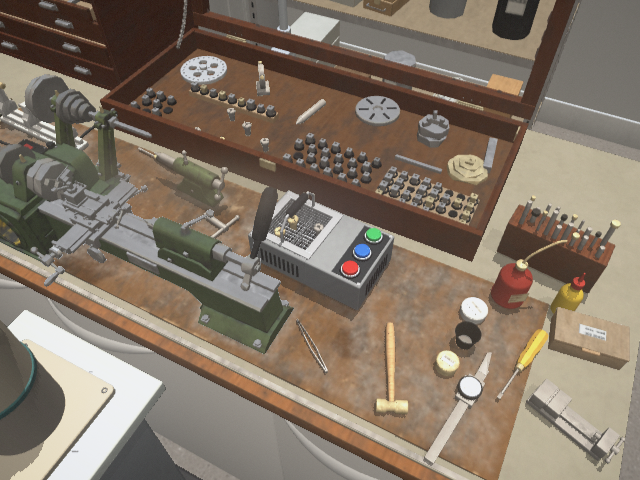

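```bash
cat > h.py <<'E'
import numpy as np,cv2
from cell import *
def ray(d,p,z):
    R,t=np.array(d['R']),np.array(d['t']);K=np.array(d['mtx'])
    c=-R.T@t; v=R.T@np.linalg.inv(K)@np.array([p[0],p[1],1.]); return c+v*(z-c[2])/v[2]
def tri(d1,p1,d2,p2):
    A=[];b=[]
    for d,p in((d1,p1),(d2,p2)):
        c=ray(d,p,0);v=ray(d,p,100)-c;v/=np.linalg.norm(v);M=np.eye(3)-np.outer(v,v);A.append(M);b.append(M@c)
    return np.linalg.lstsq(np.vstack(A),np.hstack(b),rcond=None)[0]
def blobs(im,x0,x1,y0,y1):
    h=cv2.cvtColor(im,cv2.COLOR_RGB2HSV);o={}
    for n,(a,b) in dict(red=(0,8),green=(45,85),blue=(100,125)).items():
        m=cv2.inRange(h,(a,120,90),(b,255,255))
        if n=='red': m|=cv2.inRange(h,(172,120,90),(180,255,255))
        k=np.zeros_like(m);k[y0:y1,x0:x1]=m[y0:y1,x0:x1]
        N,_,st,c=cv2.connectedComponentsWithStats(k)
        if N>1:
            i=1+st[1:,4].argmax();o[n]=(c[i],st[i].tolist())
    return o
E
python3 - <<'E'
from h import *
T=get_image('top');S=get_image('scene')
a=blobs(T['pixels'],330,380,180,265);b=blobs(S['pixels'],330,390,220,285)
for n in a: print(n,a[n],ray(T,a[n][0],93).round(1), b.get(n) and (ray(S,b[n][0],93).round(1),tri(T,a[n][0],S,b[n][0]).round(1)))
for im,n,(x0,x1,y0,y1) in((T,'t',(230,390,170,310)),(S,'s',(240,400,175,305))):
    cv2.imwrite(f'pics/{n}c.png',cv2.resize(im['pixels'][y0:y1,x0:x1,::-1],None,fx=4,fy=4,interpolation=cv2.INTER_CUBIC))
a=cv2.imread('pics/tc.png');b=cv2.imread('pics/sc.png')
E
```

```text
red (array([352.75496689, 245.37748344]), [346, 239, 14, 14, 151]) [ 446.5 -364.9   93. ] (array([ 446. , -364.8,   93. ]), array([ 446.5, -364.8,   92.5]))
green (array([355.625, 201.75 ]), [351, 198, 11, 7, 24]) [ 528.  -369.8   93. ] (array([ 536.1, -370.7,   93. ]), array([ 527.1, -371.4,  102.4]))
blue (array([354.51369863, 221.36986301]), [348, 215, 14, 14, 146]) [ 491.1 -367.9   93. ] (array([ 490.8, -367.8,   93. ]), array([ 491.1, -367.8,   92.7]))
```

View pics/tc.png

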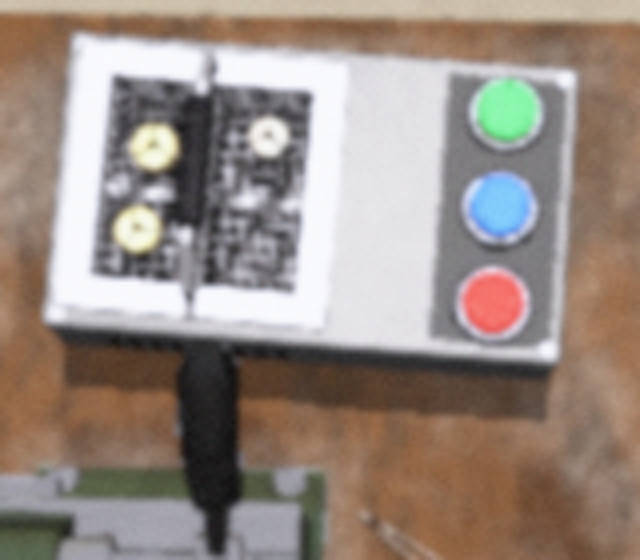

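View pics/sc.png

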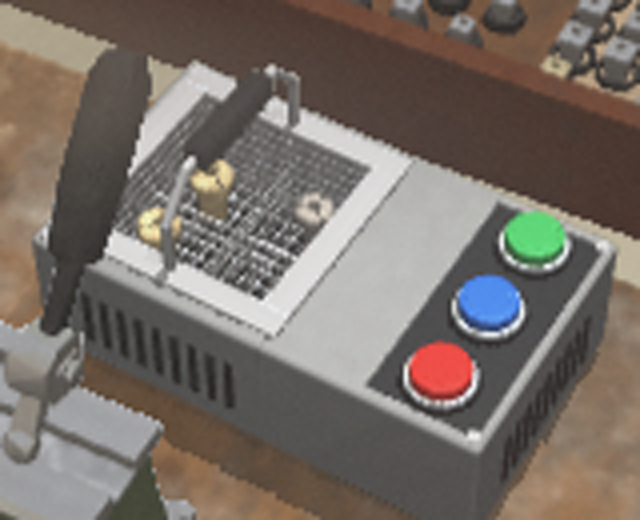

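```bash
python3 - <<'E'
from h import *
T=get_image('top');S=get_image('scene')
tp=lambda x,y:(230+(x+.5)/4-.5,170+(y+.5)/4-.5); sp=lambda x,y:(240+(x+.5)/4-.5,175+(y+.5)/4-.5)
print('grip',tri(T,tp(193,162),S,sp(232,120)), ray(T,tp(193,162),138),ray(S,sp(232,120),135))
print('grip ends',ray(T,tp(200,95),140),ray(T,tp(188,226),140))
print('levertip',tri(T,tp(208,352),S,sp(122,50)),'base',tri(T,tp(216,540),S,sp(55,325)))
for w in(446.5,491.1):print()
s=read_state();print(s['qpos'].round(2))
E
```

```text
grip [ 502.49119431 -230.43953167  134.87751563] [ 501.45992666 -230.10431186  138.        ] [ 502.8087079  -231.07340979  135.        ]
grip ends [ 531.36245854 -232.65969079  140.        ] [ 472.35328465 -228.73945543  140.        ]
levertip [ 399.27814152 -247.93015283  277.89474936] base [ 333.20696668 -247.18886127  185.37907091]


[-1.31  0.63  0.04  1.52 -0.03  1.   -0.02]
```

```bash
cat >> h.py <<'E'
from scipy.spatial.transform import Rotation as Ro
def delta(p0,r0,p,yaw=3.075):
    R0=Ro.from_euler('xyz',r0);d=R0.inv().apply(np.array(p)-p0)/10
    return d.round(2),(R0.inv()*Ro.from_euler('xyz',[np.pi,0,yaw])).as_rotvec().round(3)
E
python3 - <<'E'
from h import *
s=read_state();p,r=s['eef_pos'],s['tool_rot']
for q in([209,615,430],[480,500,430],[620,300,430],[640,0,430]): print(q,*delta(p,r,q))
E
```

```text
[209, 615, 430] [ 1.00e-02 -4.00e-02 -1.99e+01] [-0.001 -0.    -0.261]
[480, 500, 430] [-29.35  -2.2  -19.9 ] [-0.001 -0.    -0.261]
[620, 300, 430] [-49.04 -16.63 -19.89] [-0.001 -0.    -0.261]
[640, 0, 430] [-60.59 -44.39 -19.87] [-0.001 -0.    -0.261]
```

Emit:
send_rows(
  series=[
    {"dz":-5,"az":-0.05,"hand":1},
    {"dz":-10,"az":-0.1,"hand":1},
    {"dz":-15,"az":-0.15,"hand":1},
    {"dz":-20,"az":-0.2,"hand":1},
    {"dx":-5,"dy":-0.4,"dz":-20,"az":-0.26,"hand":1},
    {"dx":-10,"dy":-0.7,"dz":-20,"az":-0.26,"hand":1},
    {"dx":-15,"dy":-1.1,"dz":-20,"az":-0.26,"hand":1},
    {"dx":-20,"dy":-1.5,"dz":-20,"az":-0.26,"hand":1},
    {"dx":-25,"dy":-1.9,"dz":-20,"az":-0.26,"hand":1},
    {"dx":-29.4,"dy":-2.2,"dz":-20,"az":-0.26,"hand":1},
  ],
)

```text
invalid input at $.series[0]: expected keys ax, ay, az, dx, dy, dz, hand
```

```bash
python3 - <<'E'
from h import *
s=read_state();p,r=s['eef_pos'],s['tool_rot'];print(p,r,s['qpos'].round(2),s['width'],s['clock'])
for q in([480,500,430],[620,300,430],[640,0,430]): print(q,*delta(p,r,q))
E
```

```text
[209.18930193 615.21980166 230.99016565] [-3.14098285e+00 -1.63645412e-06  2.81381075e+00] [-1.31  0.63  0.04  1.52 -0.03  1.   -0.02] 85.26872785237224 0.3
[480, 500, 430] [-29.35  -2.2  -19.9 ] [-0.001 -0.    -0.261]
[620, 300, 430] [-49.04 -16.63 -19.89] [-0.001 -0.    -0.261]
[640, 0, 430] [-60.59 -44.39 -19.87] [-0.001 -0.    -0.261]
```

Emit:
send_rows(
  series=[
    {"ax":0,"ay":0,"az":-0.05,"dx":0,"dy":0,"dz":-5,"hand":1},
    {"ax":0,"ay":0,"az":-0.1,"dx":0,"dy":0,"dz":-10,"hand":1},
    {"ax":0,"ay":0,"az":-0.15,"dx":0,"dy":0,"dz":-15,"hand":1},
    {"ax":0,"ay":0,"az":-0.2,"dx":0,"dy":0,"dz":-20,"hand":1},
    {"ax":0,"ay":0,"az":-0.26,"dx":-5,"dy":-0.4,"dz":-20,"hand":1},
    {"ax":0,"ay":0,"az":-0.26,"dx":-10,"dy":-0.7,"dz":-20,"hand":1},
    {"ax":0,"ay":0,"az":-0.26,"dx":-15,"dy":-1.1,"dz":-20,"hand":1},
    {"ax":0,"ay":0,"az":-0.26,"dx":-20,"dy":-1.5,"dz":-20,"hand":1},
    {"ax":0,"ay":0,"az":-0.26,"dx":-25,"dy":-1.9,"dz":-20,"hand":1},
    {"ax":0,"ay":0,"az":-0.26,"dx":-29.4,"dy":-2.2,"dz":-20,"hand":1},
  ],
)

```text
clock: 1.3
eef_pos: [482.9, 498.1, 431.3]
tool_rot: [-3.141, 0.001, 3.072]
force: [-0.1, 0.9, -0.3]
width: -0.1
gripper_force: 0.0
```

```bash
python3 - <<'E'
from h import *
s=read_state();p,r=s['eef_pos'],s['tool_rot'];print(p,r,s['qpos'].round(2),s['width'],s['clock'])
for q in([480,500,430],[600,300,430],[640,100,430],[600,-100,400],[446,-365,300]): print(q,*delta(p,r,q))
E
```

```text
[482.87892298 498.12614945 431.31883056] [-3.14109451e+00  5.36909540e-04  3.07243757e+00] [-0.85  0.59  0.02  1.03 -0.01  1.52  0.67] -0.07351239400818649 1.3
[480, 500, 430] [0.3  0.17 0.13] [-0.     0.001 -0.003]
[600, 300, 430] [-13.05 -18.96   0.15] [-0.     0.001 -0.003]
[640, 100, 430] [-18.43 -38.63   0.16] [-0.     0.001 -0.003]
[600, -100, 400] [-15.82 -58.86   3.17] [-0.     0.001 -0.003]
[446, -365, 300] [ -2.28 -86.35  13.18] [-0.     0.001 -0.003]
```

Emit:
send_rows(
  series=[
    {"ax":0,"ay":0,"az":0,"dx":-3,"dy":-4,"dz":0,"hand":1},
    {"ax":0,"ay":0,"az":0,"dx":-6,"dy":-8,"dz":0,"hand":1},
    {"ax":0,"ay":0,"az":0,"dx":-9,"dy":-12,"dz":0,"hand":1},
    {"ax":0,"ay":0,"az":0,"dx":-11.5,"dy":-16,"dz":0,"hand":1},
    {"ax":0,"ay":0,"az":0,"dx":-13.5,"dy":-20.5,"dz":0,"hand":1},
    {"ax":0,"ay":0,"az":0,"dx":-15,"dy":-25,"dz":0,"hand":1},
    {"ax":0,"ay":0,"az":0,"dx":-16.5,"dy":-29.5,"dz":0,"hand":1},
    {"ax":0,"ay":0,"az":0,"dx":-17.5,"dy":-34,"dz":0,"hand":1},
    {"ax":0,"ay":0,"az":0,"dx":-18.4,"dy":-38.6,"dz":0,"hand":1},
    {"ax":0,"ay":0,"az":0,"dx":-18.4,"dy":-43,"dz":0,"hand":1},
  ],
)

```text
clock: 2.3
eef_pos: [635.4, 55.8, 430.8]
tool_rot: [-3.141, -0.0, 3.073]
force: [0.1, 0.2, -0.2]
width: 0.2
gripper_force: 0.0
```

Emit:
send_rows(
  series=[
    {"ax":0,"ay":0,"az":0,"dx":0,"dy":-4.5,"dz":0,"hand":1},
    {"ax":0,"ay":0,"az":0,"dx":1,"dy":-9,"dz":0,"hand":1},
    {"ax":0,"ay":0,"az":0,"dx":2,"dy":-13.5,"dz":0,"hand":1},
    {"ax":0,"ay":0,"az":0,"dx":4,"dy":-18,"dz":0,"hand":1},
    {"ax":0,"ay":0,"az":0,"dx":6,"dy":-22.5,"dz":0,"hand":1},
    {"ax":0,"ay":0,"az":0,"dx":8,"dy":-27,"dz":1,"hand":1},
    {"ax":0,"ay":0,"az":0,"dx":10,"dy":-31,"dz":3,"hand":1},
    {"ax":0,"ay":0,"az":0,"dx":12,"dy":-35,"dz":5,"hand":1},
    {"ax":0,"ay":0,"az":0,"dx":14,"dy":-39,"dz":7,"hand":1},
    {"ax":0,"ay":0,"az":0,"dx":16,"dy":-42,"dz":9,"hand":1},
  ],
)

```text
clock: 3.3
eef_pos: [445.1, -352.4, 340.6]
tool_rot: [-3.14, 0.0, 3.072]
force: [0.5, -0.1, 0.6]
width: 0.4
gripper_force: 0.0
```

```bash
python3 - <<'E'
from h import *
s=read_state();p,r=s['eef_pos'],s['tool_rot'];print(p,r,s['qpos'].round(2),s['width'],s['clock'])
for q in([446.5,-364.8,200],[446.5,-364.8,105]): print(q,*delta(p,r,q))
E
```

```text
[ 445.0507001  -352.35510406  340.64471522] [-3.14029593e+00  6.87526319e-06  3.07170355e+00] [ 0.5   0.41  0.18  1.6  -0.08  1.14  2.2 ] 0.4452425337925826 3.3
[446.5, -364.8, 200] [-0.23 -1.21 14.07] [-0.001  0.    -0.003]
[446.5, -364.8, 105] [-0.23 -1.2  23.57] [-0.001  0.    -0.003]
```

Now down to 10 mm over the red key; check with the wrist view from higher up.

Emit:
send_rows(
  series=[
    {"ax":0,"ay":0,"az":0,"dx":-0.1,"dy":-0.6,"dz":4,"hand":1},
    {"ax":0,"ay":0,"az":0,"dx":-0.2,"dy":-1.2,"dz":8,"hand":1},
    {"ax":0,"ay":0,"az":0,"dx":-0.2,"dy":-1.2,"dz":12,"hand":1},
    {"ax":0,"ay":0,"az":0,"dx":-0.2,"dy":-1.2,"dz":15,"hand":1},
    {"ax":0,"ay":0,"az":0,"dx":-0.2,"dy":-1.2,"dz":18,"hand":1},
    {"ax":0,"ay":0,"az":0,"dx":-0.2,"dy":-1.2,"dz":20,"hand":1},
    {"ax":0,"ay":0,"az":0,"dx":-0.2,"dy":-1.2,"dz":21,"hand":1},
    {"ax":0,"ay":0,"az":0,"dx":-0.2,"dy":-1.2,"dz":21,"hand":1},
    {"ax":0,"ay":0,"az":0,"dx":-0.2,"dy":-1.2,"dz":21,"hand":1},
  ],
)

```text
clock: 4.2
eef_pos: [448.5, -362.3, 132.1]
tool_rot: [-3.141, 0.001, 3.074]
force: [-0.1, 0.0, 0.8]
width: 0.2
gripper_force: 0.0
```

```bash
python3 - <<'E'
from h import *
W=get_image('wrist');S=get_image('scene');T=get_image('top')
s=read_state();print(s['eef_pos'],s['tool_rot'])
cv2.imwrite('pics/w1.png',np.hstack([cv2.resize(W['pixels'],(400,300)),cv2.resize(S['pixels'][160:310,240:440],(400,300))])[:,:,::-1])
print({n:(v[0].round(),ray(W,v[0],93).round(1)) for n,v in blobs(W['pixels'],0,640,0,480).items()})
E
```

```text
[ 448.77723843 -362.46399287  132.58776371] [-3.14023904e+00  2.11746236e-03  3.07381540e+00]
{'red': (array([ 29., 410.]), array([ 525.4, -548.3,   93. ])), 'green': (array([321., 406.]), array([ 534. , -367.6,   93. ]))}
```

View pics/w1.png

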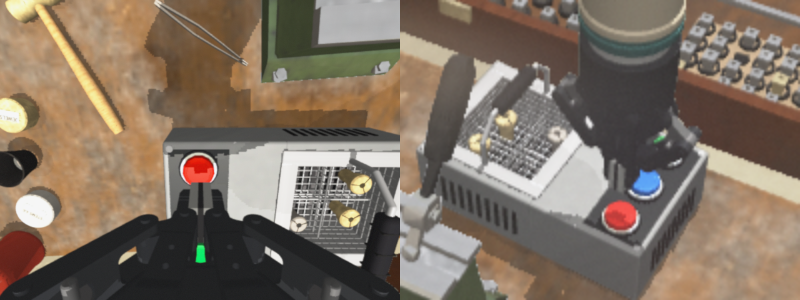

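```bash
python3 - <<'E'
from h import *
W=get_image('wrist')
v=blobs(W['pixels'],270,370,220,310)['red'];print(v,ray(W,v[0],93).round(1))
s=read_state();p,r=s['eef_pos'],s['tool_rot'];print(p,*delta(p,r,[446.5,-365,103]))
E
```

```text
(array([317.51708931, 271.33737596]), [293, 249, 50, 46, 1814]) [ 445.6 -363.5   93. ]
[ 448.67963582 -362.35847154  132.4690363 ] [ 0.21 -0.27  2.95] [-0.001  0.002 -0.001]
```

Emit:
send_rows(
  series=[
    {"ax":0,"ay":0,"az":0,"dx":0.2,"dy":-0.2,"dz":1.5,"hand":1},
    {"ax":0,"ay":0,"az":0,"dx":0.2,"dy":-0.2,"dz":3.0,"hand":1},
    {"ax":0,"ay":0,"az":0,"dx":0.2,"dy":-0.2,"dz":3.4,"hand":1},
    {"ax":0,"ay":0,"az":0,"dx":0.2,"dy":-0.2,"dz":3.4,"hand":1},
    {"ax":0,"ay":0,"az":0,"dx":0.2,"dy":-0.2,"dz":3.4,"hand":1},
  ],
)

```text
clock: 4.9
eef_pos: [446.3, -364.0, 98.0]
tool_rot: [-3.141, 0.001, 3.074]
force: [0.3, 0.0, 0.5]
width: -0.1
gripper_force: 0.0
```

Emit:
send_rows(
  series=[
    {"ax":0,"ay":0,"az":0,"dx":0,"dy":0,"dz":0.3,"hand":1},
    {"ax":0,"ay":0,"az":0,"dx":0,"dy":0,"dz":0.6,"hand":1},
    {"ax":0,"ay":0,"az":0,"dx":0,"dy":0,"dz":0.8,"hand":1},
    {"ax":0,"ay":0,"az":0,"dx":0,"dy":0,"dz":1.0,"hand":1},
    {"ax":0,"ay":0,"az":0,"dx":0,"dy":0,"dz":1.0,"hand":1},
    {"ax":0,"ay":0,"az":0,"dx":0,"dy":0,"dz":1.0,"hand":1},
  ],
)

```text
clock: 5.5
eef_pos: [446.4, -364.0, 87.7]
tool_rot: [-3.141, 0.001, 3.074]
force: [1.4, -0.8, 3.7]
width: 0.1
gripper_force: 2.4
```

Emit:
send_rows(
  series=[
    {"ax":0,"ay":0,"az":0,"dx":0,"dy":0,"dz":0.1,"hand":1},
    {"ax":0,"ay":0,"az":0,"dx":0,"dy":0,"dz":0.2,"hand":1},
    {"ax":0,"ay":0,"az":0,"dx":0,"dy":0,"dz":0.2,"hand":1},
    {"ax":0,"ay":0,"az":0,"dx":0,"dy":0,"dz":0.2,"hand":1},
  ],
)

```text
clock: 5.9
eef_pos: [446.4, -364.1, 87.4]
tool_rot: [-3.141, 0.002, 3.074]
force: [-1.7, 2.4, 18.4]
width: -0.2
gripper_force: 9.2
```

Emit:
send_rows(
  series=[
    {"ax":0,"ay":0,"az":0,"dx":0,"dy":0,"dz":-1,"hand":1},
    {"ax":0,"ay":0,"az":0,"dx":0,"dy":0,"dz":-3,"hand":1},
    {"ax":0,"ay":0,"az":0,"dx":0,"dy":0,"dz":-4,"hand":1},
    {"ax":0,"ay":0,"az":0,"dx":-2.2,"dy":0,"dz":-4,"hand":1},
    {"ax":0,"ay":0,"az":0,"dx":-4.5,"dy":-0.1,"dz":-4,"hand":1},
    {"ax":0,"ay":0,"az":0,"dx":-4.5,"dy":-0.1,"dz":-4,"hand":1},
    {"ax":0,"ay":0,"az":0,"dx":-4.5,"dy":-0.1,"dz":-2.5,"hand":1},
    {"ax":0,"ay":0,"az":0,"dx":-4.5,"dy":-0.1,"dz":-1.3,"hand":1},
    {"ax":0,"ay":0,"az":0,"dx":-4.5,"dy":-0.1,"dz":-1.3,"hand":1},
    {"ax":0,"ay":0,"az":0,"dx":-4.5,"dy":-0.1,"dz":-1.3,"hand":1},
  ],
)

```text
clock: 6.9
eef_pos: [489.5, -367.6, 97.3]
tool_rot: [3.141, -0.002, 3.073]
force: [-0.2, 0.0, 0.8]
width: -0.2
gripper_force: 0.0
```

```bash
python3 - <<'E'
from h import *
S=get_image('scene');W=get_image('wrist')
cv2.imwrite('pics/w2.png',np.hstack([cv2.resize(W['pixels'],(400,300)),cv2.resize(S['pixels'][190:310,320:480],(400,300))])[:,:,::-1])
v=blobs(S['pixels'],330,390,255,285)['red'];print(v,ray(S,v[0],93),read_state()['eef_pos'])
E
```

```text
(array([349.83684211, 267.31578947]), [342, 260, 16, 15, 190]) [ 445.94845146 -364.83472021   93.        ] [ 490.43910279 -368.03009262   98.34553049]
```

View pics/w2.png

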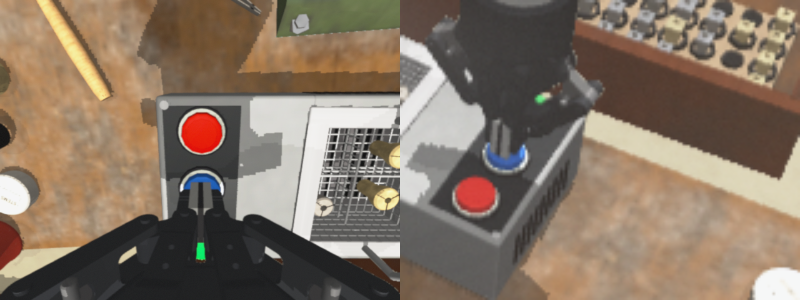

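The fingers stand over the blue key (wrist view about (202,185), scene crop (505,150)); red is up again. Press blue.

Emit:
send_rows(
  series=[
    {"ax":0,"ay":0,"az":0,"dx":0,"dy":0,"dz":0.3,"hand":1},
    {"ax":0,"ay":0,"az":0,"dx":0,"dy":0,"dz":0.6,"hand":1},
    {"ax":0,"ay":0,"az":0,"dx":0,"dy":0,"dz":0.8,"hand":1},
    {"ax":0,"ay":0,"az":0,"dx":0,"dy":0,"dz":1.0,"hand":1},
    {"ax":0,"ay":0,"az":0,"dx":0,"dy":0,"dz":1.2,"hand":1},
    {"ax":0,"ay":0,"az":0,"dx":0,"dy":0,"dz":1.2,"hand":1},
    {"ax":0,"ay":0,"az":0,"dx":0,"dy":0,"dz":1.2,"hand":1},
  ],
)

```text
clock: 7.7
eef_pos: [491.0, -368.0, 87.5]
tool_rot: [-3.141, 0.001, 3.074]
force: [-1.3, 2.1, 9.1]
width: 0.1
gripper_force: 5.2
```

Emit:
send_rows(
  series=[
    {"ax":0,"ay":0,"az":0,"dx":0,"dy":0,"dz":0.1,"hand":1},
    {"ax":0,"ay":0,"az":0,"dx":0,"dy":0,"dz":0.1,"hand":1},
    {"ax":0,"ay":0,"az":0,"dx":0,"dy":0,"dz":-1,"hand":1},
    {"ax":0,"ay":0,"az":0,"dx":0,"dy":0,"dz":-4,"hand":1},
    {"ax":0,"ay":0,"az":0,"dx":0,"dy":0,"dz":-8,"hand":1},
    {"ax":0,"ay":0,"az":0,"dx":0,"dy":0,"dz":-12,"hand":0},
    {"ax":0,"ay":0,"az":0,"dx":-0.1,"dy":4,"dz":-15,"hand":0},
    {"ax":0,"ay":0,"az":0,"dx":-0.1,"dy":8,"dz":-16,"hand":0},
    {"ax":0,"ay":0,"az":0,"dx":-0.1,"dy":11,"dz":-16,"hand":0},
    {"ax":0,"ay":0,"az":0,"dx":-0.1,"dy":13.8,"dz":-16,"hand":0},
  ],
)

```text
clock: 8.7
eef_pos: [501.2, -228.2, 246.8]
tool_rot: [3.141, 0.001, 3.075]
force: [0.4, 0.1, 0.8]
width: 72.1
gripper_force: 0.0
```

Emit:
send_rows(
  series=[
    {"ax":0,"ay":0,"az":0,"dx":0,"dy":0,"dz":0,"hand":0},
    {"ax":0,"ay":0,"az":0,"dx":0,"dy":0,"dz":0,"hand":0},
    {"ax":0,"ay":0,"az":0,"dx":0,"dy":0,"dz":0,"hand":0},
  ],
)

```text
clock: 9.0
eef_pos: [500.7, -231.5, 246.2]
tool_rot: [-3.141, -0.0, 3.072]
force: [0.6, -0.4, 0.0]
width: 85.5
gripper_force: 0.0
```

```bash
python3 - <<'E'
from h import *
S=get_image('scene');W=get_image('wrist')
cv2.imwrite('pics/w3.png',np.hstack([cv2.resize(W['pixels'],(400,300)),cv2.resize(S['pixels'][130:310,210:450],(400,300))])[:,:,::-1])
s=read_state();p,r=s['eef_pos'],s['tool_rot'];print(p,r,s['width'],*delta(p,r,[501.5,-230.6,116]))
print(np.linalg.inv(W['R'])@-W['t'])
E
```

```text
[ 500.68012241 -231.60315532  246.12494948] [-3.14096854e+00 -3.51838747e-04  3.07158588e+00] 85.6211167652425 [-0.08  0.11 13.01] [-0.001 -0.    -0.003]
[ 427.48751332 -225.93440364  389.11558836]
```

View pics/w3.png

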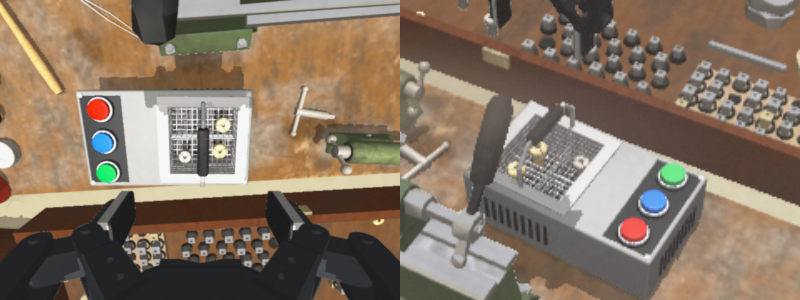

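Emit:
send_rows(
  series=[
    {"ax":0,"ay":0,"az":0.14,"dx":0,"dy":0,"dz":0,"hand":0},
    {"ax":0,"ay":0,"az":0.28,"dx":0,"dy":0,"dz":0,"hand":0},
    {"ax":0,"ay":0,"az":0.42,"dx":0,"dy":0,"dz":0,"hand":0},
    {"ax":0,"ay":0,"az":0.56,"dx":0,"dy":0,"dz":0,"hand":0},
    {"ax":0,"ay":0,"az":0.7,"dx":0,"dy":0,"dz":0,"hand":0},
    {"ax":0,"ay":0,"az":0.84,"dx":0,"dy":0,"dz":0,"hand":0},
    {"ax":0,"ay":0,"az":0.98,"dx":0,"dy":0,"dz":0,"hand":0},
    {"ax":0,"ay":0,"az":1.12,"dx":0,"dy":0,"dz":0,"hand":0},
    {"ax":0,"ay":0,"az":1.26,"dx":0,"dy":0,"dz":0,"hand":0},
    {"ax":0,"ay":0,"az":1.4,"dx":0,"dy":0,"dz":0,"hand":0},
  ],
)

```text
clock: 10.1
eef_pos: [500.8, -231.2, 246.2]
tool_rot: [-3.141, 0.0, 1.666]
force: [0.3, -0.8, -0.4]
width: 85.4
gripper_force: 0.0
```

Emit:
send_rows(
  series=[
    {"ax":0,"ay":0,"az":0.14,"dx":0,"dy":0,"dz":0,"hand":0},
    {"ax":0,"ay":0,"az":0.28,"dx":0,"dy":0,"dz":0,"hand":0},
    {"ax":0,"ay":0,"az":0.42,"dx":0,"dy":0,"dz":0,"hand":0},
    {"ax":0,"ay":0,"az":0.56,"dx":0,"dy":0,"dz":0,"hand":0},
    {"ax":0,"ay":0,"az":0.7,"dx":0,"dy":0,"dz":0,"hand":0},
    {"ax":0,"ay":0,"az":0.84,"dx":0,"dy":0,"dz":0,"hand":0},
    {"ax":0,"ay":0,"az":0.98,"dx":0,"dy":0,"dz":0,"hand":0},
    {"ax":0,"ay":0,"az":1.12,"dx":0,"dy":0,"dz":0,"hand":0},
    {"ax":0,"ay":0,"az":1.26,"dx":0,"dy":0,"dz":0,"hand":0},
    {"ax":0,"ay":0,"az":1.4,"dx":0,"dy":0,"dz":0,"hand":0},
  ],
)

```text
clock: 11.1
eef_pos: [500.9, -231.1, 246.3]
tool_rot: [3.141, 0.0, 0.267]
force: [-0.3, -0.4, -0.2]
width: 85.2
gripper_force: 0.0
```

Emit:
send_rows(
  series=[
    {"ax":0,"ay":0,"az":0.14,"dx":0,"dy":0,"dz":0,"hand":0},
    {"ax":0,"ay":0,"az":0.28,"dx":0,"dy":0,"dz":0,"hand":0},
    {"ax":0,"ay":0,"az":0.34,"dx":0,"dy":0,"dz":0,"hand":0},
    {"ax":0,"ay":0,"az":0.34,"dx":0,"dy":0,"dz":0,"hand":0},
    {"ax":0,"ay":0,"az":0.34,"dx":0,"dy":0,"dz":0,"hand":0},
  ],
)

```text
clock: 11.6
eef_pos: [500.9, -230.7, 246.2]
tool_rot: [3.141, 0.0, -0.065]
force: [0.1, -0.0, 0.3]
width: 85.6
gripper_force: 0.0
```

```bash
python3 - <<'E'
from h import *
s=read_state();p,r=s['eef_pos'],s['tool_rot'];print(p,r,s['qpos'].round(2),s['width'],*delta(p,r,[501.5,-230.6,116],-0.067))
E
```

```text
[ 500.94457794 -230.73907107  246.16598634] [ 3.14116589e+00  3.61027409e-04 -6.53982033e-02] [-0.24  0.68  1.05  1.79 -0.67  1.07 -0.58] 85.63472093020992 [ 0.06 -0.02 13.02] [0.    0.    0.002]
```

Emit:
send_rows(
  series=[
    {"ax":0,"ay":0,"az":0,"dx":0,"dy":0,"dz":2,"hand":0},
    {"ax":0,"ay":0,"az":0,"dx":0,"dy":0,"dz":4,"hand":0},
    {"ax":0,"ay":0,"az":0,"dx":0,"dy":0,"dz":5,"hand":0},
    {"ax":0,"ay":0,"az":0,"dx":0,"dy":0,"dz":5,"hand":0},
  ],
)

```text
clock: 12.0
eef_pos: [500.4, -229.8, 195.3]
tool_rot: [-3.141, 0.002, -0.066]
force: [0.3, 0.5, 0.3]
width: 85.4
gripper_force: 0.0
```

```bash
python3 - <<'E'
from h import *
S=get_image('scene');T=get_image('top')
cv2.imwrite('pics/w4.png',np.hstack([cv2.resize(T['pixels'][150:450,120:520],(400,300)),cv2.resize(S['pixels'][20:320,110:510],(400,300))])[:,:,::-1])
s=read_state();print(s['eef_pos'],s['qpos'].round(2),s['force'])
E
```

```text
[ 501.25445971 -230.68194573  196.81448684] [-0.21  0.74  0.99  1.85 -0.74  0.98 -0.52] [ 0.20571013  0.09656832 -0.3252884 ]
```

View pics/w4.png

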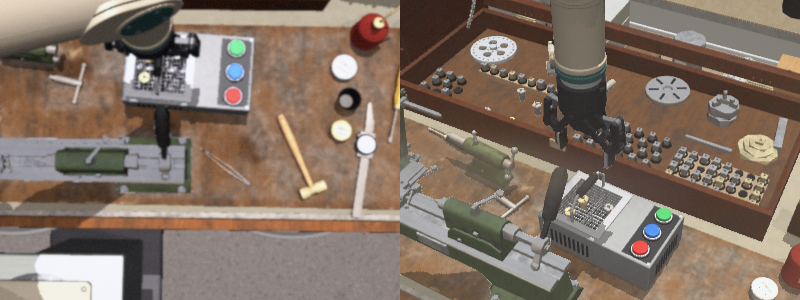

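Emit:
send_rows(
  series=[
    {"ax":0,"ay":0,"az":0,"dx":0,"dy":0,"dz":1.5,"hand":0},
    {"ax":0,"ay":0,"az":0,"dx":0,"dy":0,"dz":3,"hand":0},
    {"ax":0,"ay":0,"az":0,"dx":0,"dy":0,"dz":4.5,"hand":0},
    {"ax":0,"ay":0,"az":0,"dx":0,"dy":0,"dz":5.5,"hand":0},
    {"ax":0,"ay":0,"az":0,"dx":0,"dy":0,"dz":6.5,"hand":0},
    {"ax":0,"ay":0,"az":0,"dx":0,"dy":0,"dz":7.3,"hand":0},
    {"ax":0,"ay":0,"az":0,"dx":0,"dy":0,"dz":8,"hand":0},
    {"ax":0,"ay":0,"az":0,"dx":0,"dy":0,"dz":8,"hand":0},
    {"ax":0,"ay":0,"az":0,"dx":0,"dy":0,"dz":8,"hand":0},
  ],
)

```text
clock: 13.0
eef_pos: [501.1, -230.3, 116.4]
tool_rot: [3.141, -0.0, -0.066]
force: [-0.0, 0.3, -0.5]
width: 85.2
gripper_force: 0.0
```

Emit:
send_rows(
  series=[
    {"ax":0,"ay":0,"az":0,"dx":0,"dy":0,"dz":0.1,"hand":0.5},
    {"ax":0,"ay":0,"az":0,"dx":0,"dy":0,"dz":0.1,"hand":0.7},
    {"ax":0,"ay":0,"az":0,"dx":0,"dy":0,"dz":0.1,"hand":0.8},
    {"ax":0,"ay":0,"az":0,"dx":0,"dy":0,"dz":0.1,"hand":0.9},
    {"ax":0,"ay":0,"az":0,"dx":0,"dy":0,"dz":0.1,"hand":1},
    {"ax":0,"ay":0,"az":0,"dx":0,"dy":0,"dz":0.1,"hand":1},
    {"ax":0,"ay":0,"az":0,"dx":0,"dy":0,"dz":0.1,"hand":1},
    {"ax":0,"ay":0,"az":0,"dx":0,"dy":0,"dz":0.1,"hand":1},
  ],
)

```text
clock: 13.8
eef_pos: [501.2, -230.0, 115.6]
tool_rot: [-3.141, -0.0, -0.066]
force: [-0.9, 1.4, 5.0]
width: 12.7
gripper_force: 59.5
```

Emit:
send_rows(
  series=[
    {"ax":0,"ay":0,"az":0,"dx":0,"dy":0,"dz":-0.2,"hand":1},
    {"ax":0,"ay":0,"az":0,"dx":0,"dy":0,"dz":-0.5,"hand":1},
    {"ax":0,"ay":0,"az":0,"dx":0,"dy":0,"dz":-0.8,"hand":1},
    {"ax":0,"ay":0,"az":0,"dx":0,"dy":0,"dz":-1.1,"hand":1},
    {"ax":0,"ay":0,"az":0,"dx":0,"dy":0,"dz":-1.4,"hand":1},
    {"ax":0,"ay":0,"az":0,"dx":0,"dy":0,"dz":-1.7,"hand":1},
    {"ax":0,"ay":0,"az":0,"dx":0,"dy":0,"dz":-2,"hand":1},
    {"ax":0,"ay":0,"az":0,"dx":0,"dy":0,"dz":-2,"hand":1},
  ],
)

```text
clock: 14.6
eef_pos: [501.3, -230.3, 135.8]
tool_rot: [3.141, -0.001, -0.066]
force: [0.1, 0.1, -3.3]
width: 12.9
gripper_force: 58.5
```

```bash
python3 - <<'E'
from h import *
S=get_image('scene');T=get_image('wrist')
cv2.imwrite('pics/w5.png',np.hstack([cv2.resize(T['pixels'],(400,300)),cv2.resize(S['pixels'][130:310,210:450],(400,300))])[:,:,::-1])
E
```

```text
(no output)
```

View pics/w5.png

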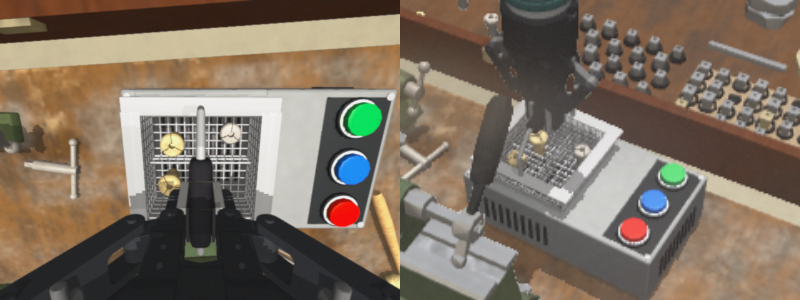

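Emit:
send_rows(
  series=[
    {"ax":0,"ay":0,"az":0,"dx":0,"dy":0,"dz":-0.6,"hand":1},
    {"ax":0,"ay":0,"az":0,"dx":0,"dy":0,"dz":-1.3,"hand":1},
    {"ax":0,"ay":0,"az":0,"dx":0,"dy":0,"dz":-2,"hand":1},
    {"ax":0,"ay":0,"az":0,"dx":0,"dy":0,"dz":-2.7,"hand":1},
    {"ax":0,"ay":0,"az":0,"dx":0,"dy":0,"dz":-3.4,"hand":1},
    {"ax":0,"ay":0,"az":0,"dx":0,"dy":0,"dz":-4.1,"hand":1},
    {"ax":0,"ay":0,"az":0,"dx":0,"dy":0,"dz":-4.8,"hand":1},
    {"ax":0,"ay":0,"az":0,"dx":0,"dy":0,"dz":-5.4,"hand":1},
    {"ax":0,"ay":0,"az":0,"dx":0,"dy":0,"dz":-5.8,"hand":1},
    {"ax":0,"ay":0,"az":0,"dx":0,"dy":0,"dz":-6,"hand":1},
  ],
)

```text
clock: 15.7
eef_pos: [501.2, -230.2, 195.7]
tool_rot: [3.141, -0.0, -0.066]
force: [-0.8, -0.1, -3.0]
width: 13.1
gripper_force: 58.5
```

Emit:
send_rows(
  series=[
    {"ax":0,"ay":0,"az":0,"dx":0,"dy":0,"dz":-0.6,"hand":1},
    {"ax":0,"ay":0,"az":0,"dx":0,"dy":0,"dz":-1.3,"hand":1},
    {"ax":0,"ay":0,"az":0,"dx":0,"dy":0,"dz":-2,"hand":1},
    {"ax":0,"ay":0,"az":0,"dx":0,"dy":0,"dz":-2.7,"hand":1},
    {"ax":0,"ay":0,"az":0,"dx":0,"dy":0,"dz":-3.4,"hand":1},
    {"ax":0,"ay":0,"az":0,"dx":0,"dy":0,"dz":-4.1,"hand":1},
    {"ax":0,"ay":0,"az":0,"dx":0,"dy":0,"dz":-4.6,"hand":1},
    {"ax":0,"ay":0,"az":0,"dx":0,"dy":0,"dz":-4.9,"hand":1},
    {"ax":0,"ay":0,"az":0,"dx":0,"dy":0,"dz":-5,"hand":1},
    {"ax":0,"ay":0,"az":0,"dx":0,"dy":0,"dz":-5,"hand":1},
  ],
)

```text
clock: 16.7
eef_pos: [501.0, -230.1, 245.3]
tool_rot: [-3.141, 0.0, -0.066]
force: [-0.5, -0.1, -3.7]
width: 12.7
gripper_force: 58.6
```

Emit:
send_rows(
  series=[
    {"ax":0,"ay":0,"az":0,"dx":0,"dy":0,"dz":0,"hand":1},
    {"ax":0,"ay":0,"az":0,"dx":0,"dy":0,"dz":0,"hand":1},
    {"ax":0,"ay":0,"az":0,"dx":0,"dy":0,"dz":0,"hand":1},
    {"ax":0,"ay":0,"az":0,"dx":0,"dy":0,"dz":0,"hand":1},
    {"ax":0,"ay":0,"az":0,"dx":0,"dy":0,"dz":0,"hand":1},
    {"ax":0,"ay":0,"az":0,"dx":0,"dy":0,"dz":0,"hand":1},
    {"ax":0,"ay":0,"az":0,"dx":0,"dy":0,"dz":0,"hand":1},
    {"ax":0,"ay":0,"az":0,"dx":0,"dy":0,"dz":0,"hand":1},
    {"ax":0,"ay":0,"az":0,"dx":0,"dy":0,"dz":0,"hand":1},
    {"ax":0,"ay":0,"az":0,"dx":0,"dy":0,"dz":0,"hand":1},
  ],
)

```text
clock: 17.7
eef_pos: [501.1, -230.1, 245.3]
tool_rot: [-3.142, 0.0, -0.066]
force: [0.8, 0.8, -3.0]
width: 13.1
gripper_force: 58.6
```

```bash
python3 - <<'E'
from h import *
S=get_image('scene');T=get_image('wrist')
cv2.imwrite('pics/w6.png',np.hstack([cv2.resize(T['pixels'],(400,300)),cv2.resize(S['pixels'][100:310,190:470],(400,300))])[:,:,::-1])
E
```

```text
(no output)
```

View pics/w6.png

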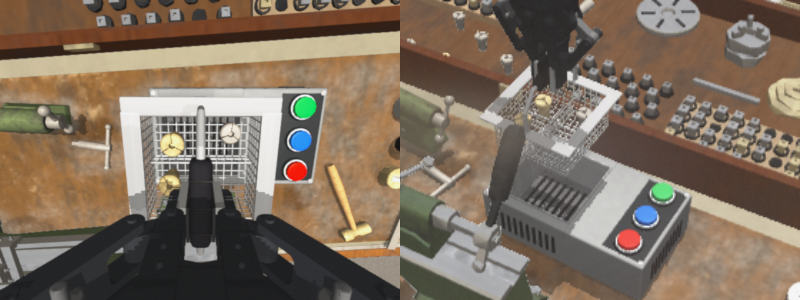

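The basket hangs level about 8 cm above the dryer, directly over the well. All three collets are in it (wrist view (172,145), (230,132), (168,182)) and all three keys are up.

```bash
python3 -c "
from cell import *
print(finish_job())"
```

```text
the job is handed in; nothing more can be done
None
```

The job is handed in: I pressed the red heater key and then the blue fan key fully down and let each come up, left the green key alone, and am now holding the basket level and still about 8 cm above the dryer's top, over the well, with all three collets in it.

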